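# Close and set the pickle press on the salted lemons

## Task

The salted lemons are packed in the pickle press. Slide the press's wooden lid fully home over the tub, then turn the black knob clockwise until its foot just touches the pressing plate inside, and from that touch add half a turn, no more, so that the spring keeps the lemons under light pressure. Let go, and leave the things around the press where they are.

Things in the scene. Friction and masses are not known exactly. Their poses are not given: they have to be found in the camera images.
- press: pickle press: white enamelled tub 130 mm across (its x), 184 mm long (its y), steel rails on both long sides, their top 95 mm above the bench; heavy, does not move. Origin: on the bench under the tub's centre; z up. The lid closes along the press's +y (roughly to the robot's left) and carries screw and knob; with the lid home the screw axis stands over the origin
- lid (a joint): how far the dark wooden lid (129 x 184 x 11 mm, its top 91.5 mm above the bench, held in the rails) is from home, in m: 0 = home against the end stops, starts at 0.04 to 0.09; positive is towards the press's -y. Slides with about 6 N of friction and stays where it is left; a knob gripped off centre can drag it back from home
- lid_lip (a point): top centre of the thumb lip on the lid's trailing (-y) end: a wooden bar 64 mm across (press x), 12 mm thick (press y), standing 14.5 mm above the lid. The lid may be moved by this lip or by the knob
- knob_grip (a point): centre of the black eight-lobed knob on the vertical screw axis: 48 mm across, 24 mm high, grips at any yaw; rubber-bushed on the spindle (winds up 0.1 rad per 0.15 N m). At the start 140 mm above the bench, with 21 mm of bare thread between its hub and the nut (27 mm across, top 104 mm above the bench; its 45 mm flange lies on the lid). It sinks with the screw: 12 mm a turn
- press_screw: the steel screw, with the knob on top and, under the lid, a spring-loaded rubber foot 60 mm across. The spring is pretensioned: it presses with 8 N on touch and 16 N more for each full turn past touch (16 N at half a turn). Origin on the screw axis, 86 mm above the bench at the start; sinks with the screw
- well: the inside of the tub with the steel pressing plate lying in it on the packed lemons. Origin: centre of the tub's floor, 10 mm above the bench. The plate's height is not reported and differs every time: the foot starts 2 to 7.4 mm above it (0.17 to 0.62 turn), out of sight once the lid is home. The plate does not give under the foot
- salt_cellar: round stone salt cellar, 62 mm across, 36 mm high, loose on the bench; origin at the centre of its underside
- tumbler_1: clear rocks glass, 70 mm across, 86 mm high, loose, at the back; origin at the centre of its underside
- tumbler_2: a second such glass
- bitters_1: small brown bottle with a red cap, 48 mm across, 134 mm high, loose, at the back; origin at the centre of its underside
- bitters_2: small brown bottle with a green cap, same size
- muddler: dark wooden muddler standing on end, 33 mm across, 185 mm high, loose, at the back; origin at the centre of its underside
- spindle (a joint): angle in rad of the screw spindle under the knob, 0 at the start, grows as it is turned clockwise seen from above, which lowers the screw by 12 mm a turn; stays where it is left. Free turning takes 0.05 N m. The foot's rubber rubs on the plate: at touch it takes about 0.17 N m more at once, rising steadily to 0.35 N m more at half a turn past touch (held still, the wrist feels about 0.6 of it)
- bar_spoon: thin steel bar spoon, 248 mm long (its y), 22 mm wide, lying loose on the bench left of the press; origin under its middle

How it is judged:
By the outcome, as a careful person would: the job done as asked, in the order asked, and still so for the second after the job is handed in, with the robot touching nothing.
It also fails if it takes over 67 s, if anything falls off the work surface, if the arm or the gripper's body presses on something with over 40 N, if the wrist force passes 120 N, or if a joint passes its speed limit or range.

## Robot

A 6-joint arm with a two-finger parallel gripper is mounted at the origin on a cart in front of the work surface, level with it; the furniture and walls round the work are solid. World frame = base frame: x ahead of the robot, y to its left, z up, the work surface at z = 0. Lengths are in m, angles in rad, forces in N, time in s.
With the tool pointing down it reaches from about 0.275 to 0.825 m from the base axis. Payload 5.2 kg.
Tool frame: the origin (TCP) lies midway between the tips of the shut fingers; the grasp point (between the pads) lies bot.grip_depth behind it (bot.grip_depth is the distance from the TCP to the grasp point, in m); z points along the fingers, y is the line along which they close (so a half turn about z gives the same grasp; the last joint's range is limited). The gripper opens to 93 mm and grips with 3 to 60 N. Pads are 15 mm wide; open, the fingers measure 128 mm over their backs; the gripper's body (75 mm by 188 mm) begins 65 mm behind the grasp point.
Start: joints at [1.059, 0.259, 1.535, -0, 1.348, -0.203], TCP at [0.167, 0.524, 0.219] pointing down, gripper open.
Joint ranges: [-3.14, 3.14], [-0.91, 2.08], [0.19, 2.58], [-1.22, 4.36], [0.22, 2.71], [-3.12, 3.12]. Speed limits (rad/s): [2.57, 2.57, 3.14, 3.14, 3.14, 3.14].

## Interface

Orientations are given as a unit quaternion [w, x, y, z].
In Python, from station import bot, eyes, job, sense gives the robot as it stands (bot), with the cameras (eyes), the job (job) and the readings as plain functions.
- The arm moves only by the shell command python3 drive.py 'ROWS' [FORCE]. ROWS is a JSON object whose key "offsets" holds a list of rows, 1 to 8 of them, each of 7 numbers: a rotation vector rx, ry, rz in rad, then dx, dy, dz in m, then the finger opening in m; each row is the pose to reach, as a shift and turn from the pose commanded when the command began, along the tool's axes at that moment; what a row does not reach only later rows make up. A row lasts 1/10 s, in which the tool goes at most 0.05 m and 0.15 rad, less where a joint would pass 70% of its speed; a pose out of reach is approached as far as the arm can. The fingers move at their own pace and stop on an object; FORCE is the grip in N (left out, the last holds). Time passes only in rows, so rows that do not move let the fingers close. It prints the time, the measured TCP pose, the force, the opening and the grip force at its end. Input that does not fit is refused with a message, and nothing moves.
- sense(): the state, without advancing time (a new reading comes with each control period).
- eyes.grab_frame(name): name is "scene" or "top" or "wrist"; returns a dict with "img" (480x640x3 uint8, red, green, blue), "fx", "fy", "cx", "cy" (pixels), "eye" and "orientation" of the camera in the world; the wrist camera has in their place "mount" (4x4, takes a point from camera to tool coordinates, whose origin is the TCP and whose axes are the flange's). Camera axes: x right, y down, z forward; pixel columns grow to the right and rows downward; lengths in m; the calibration is good to about 2 mm. A picture is of the moment at which its call begins: read the wrist's pose just before it. There is no depth.
- job.finish_job(): hands the job in; it is judged then, once.
The state is a dict: "t": time; "joint_positions": joint angles; "joint_velocities": joint speeds; "joint_efforts": joint torques, N m; "position": TCP position; "ee_rot": TCP orientation; "contact_force": force on the tool from outside, world axes, zero at the start; "moment": the same for the moment, N m; "grip_width": finger opening in m; "grasp_force": force on a finger pad.
Only numpy, scipy, OpenCV 4.12 (cv2) and the standard library are available. Lean on these libraries where they do the work, as an engineer would, in place of code of your own. Each camera call takes 0.05 s, during which the arm holds its last target. There are 200 camera calls.

## Working session

There is one attempt and no reset: what is moved stays moved. The work goes in short steps, Python scripts to look and compute and a shell command to move; the robot and the scene stay as the last step left them, time stands still between calls to the robot, and variables do not carry over. Pictures are saved under pics/ and viewed, at most 10 in all, crops included, and the job is handed in when it is done.

```bash
ls; mkdir -p pics
python3 - <<'E'
from station import bot, eyes, job, sense
import cv2,json
s=sense();print(s,bot.grip_depth)
for n in("scene","top"):
    f=eyes.grab_frame(n);cv2.imwrite(f"pics/{n}0.png",f["img"][:,:,::-1]);print({k:v for k,v in f.items() if k!="img"})
E
```

```text
drive.py
pics
station.py
{'t': 0.0, 'joint_positions': array([ 1.05920317e+00,  2.59341403e-01,  1.53606765e+00,  2.43291454e-06,
        1.34799826e+00, -2.02763069e-01]), 'joint_velocities': array([-2.20827184e-03,  5.80574416e-05,  8.61529200e-04,  6.74130372e-04,
        2.86942300e-05, -1.49525026e-03]), 'joint_efforts': array([-1.18008073e-03, -4.37306929e+01, -2.83999228e+01,  7.17389910e-02,
        4.16977890e-02, -1.66678442e-04]), 'position': array([0.16685637, 0.52351132, 0.21782477]), 'ee_rot': array([-3.18342354e-04,  1.53802333e-01,  9.88101219e-01, -8.49650088e-04]), 'contact_force': array([ 0.06587467,  0.26159781, -0.10791465]), 'moment': array([ 0.0115836 , -0.01135616,  0.05206895]), 'grasp_force': 0.0, 'grip_width': 0.09297561537076574} 0.0188
{'fx': 580.6938363301477, 'fy': 580.6938363301477, 'cx': 313.2025101012818, 'cy': 239.83487863390707, 'eye': array([-0.13224041, -0.72699348,  0.76310376]), 'orientation': array([-0.46429363,  0.81136414, -0.30261047,  0.18586705])}
{'fx': 512.906201365615, 'fy': 512.906201365615, 'cx': 318.8847756097462, 'cy': 235.67329262733605, 'eye': array([0.50275208, 0.10951047, 1.05525303]), 'orientation': array([-0.03874747,  0.70969765, -0.70246416,  0.03704032])}
```

View pics/top0.png

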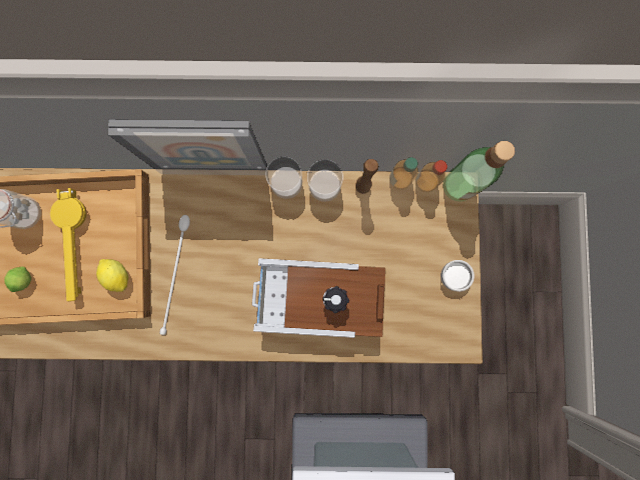

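View pics/scene0.png

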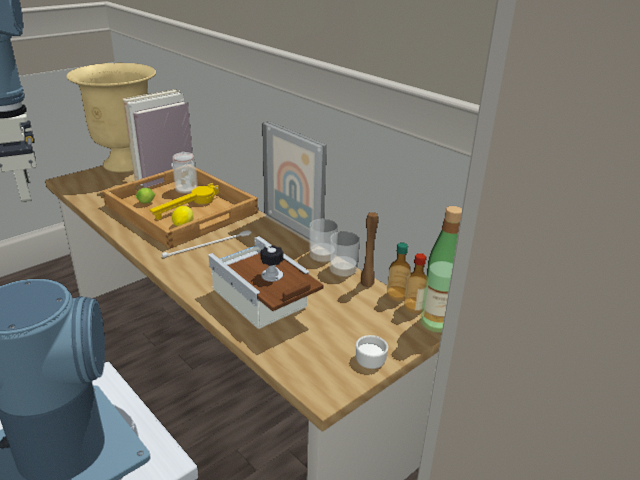

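The top view shows the knob near (335,300), the lip near (380,302), the rails running (261,263)-(358,266) and (255,328)-(354,333), and the salt cellar at (457,277). The press is at the right centre and the lid sticks out towards -y. I'll zoom in to measure.

```bash
cat > h.py <<'E'
import numpy as np,cv2
from scipy.spatial.transform import Rotation as R
from station import bot, eyes, job, sense
def rot(q): return R.from_quat(np.r_[q[1:],q[0]])
def back(f,u,v,z,eye=None,Rm=None):
    eye=f["eye"] if eye is None else eye; Rm=rot(f["orientation"]) if Rm is None else Rm
    d=Rm.apply([(u-f["cx"])/f["fx"],(v-f["cy"])/f["fy"],1.0]); return eye+d*(z-eye[2])/d[2]
def proj(f,p):
    c=rot(f["orientation"]).inv().apply(np.asarray(p)-f["eye"]);return np.c_[c[...,0]/c[...,2]*f["fx"]+f["cx"],c[...,1]/c[...,2]*f["fy"]+f["cy"]]
E
python3 - <<'E'
from h import *
im=cv2.imread("pics/top0.png")[250:350,240:400]
cv2.imwrite("pics/crop.png",cv2.resize(im,None,fx=5,fy=5,interpolation=cv2.INTER_CUBIC))
E
```

```text
(no output)
```

View pics/crop.png

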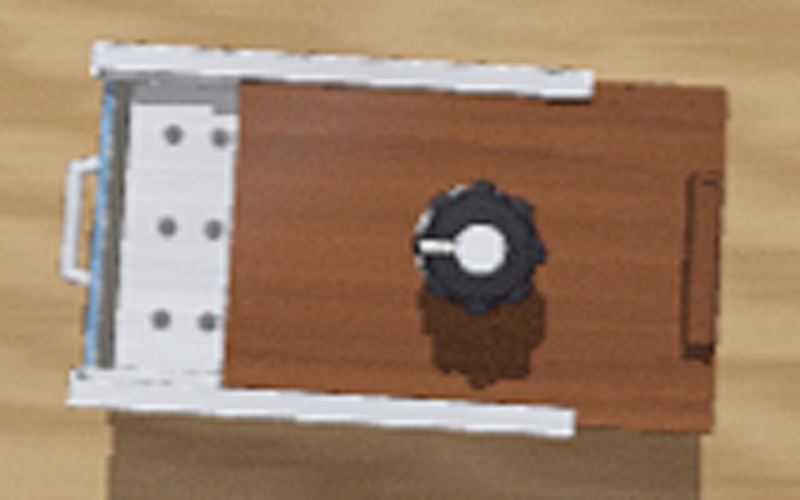

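The crop shows the knob centre at (481,248), the rail ends at (95,42), (593,70), (575,436) and (70,403), and the lid's trailing corners at (727,88) and (712,432).

Run:
```python
from h import *
f=eyes.grab_frame("top")
b=lambda u,v,z:back(f,u/5+240-.4,v/5+250-.4,z)
k=b(481,248,.153)
rc=[b(*p,.095) for p in[(95,42),(593,70),(575,436),(70,403)]]
lc=[b(*p,.0915) for p in[(727,88),(712,432)]]
print("knob",k);print("rails",np.array(rc));print("lid",np.array(lc), np.linalg.norm(lc[0]-lc[1]))
y=((rc[0]-rc[1])+(rc[3]-rc[2]))[:2];y/=np.linalg.norm(y)
c=np.mean(rc,0)[:2]
print("len",np.linalg.norm(rc[0]-rc[1]),np.linalg.norm(rc[0]-rc[3]))
print("ydir",y,"yaw",np.degrees(np.arctan2(-y[0],y[1])))
x=np.array([y[1],-y[0]])
print("centre rails",c,"knob rel x,y",(k[:2]-c)@x,(k[:2]-c)@y,"lidtrail",(np.mean(lc,0)[:2]-c)@x,(np.mean(lc,0)[:2]-c)@y)
print("cellar",b((457-240)*5,(277-250)*5,.036))
print("lid lead",[(b(*p,.0915)[:2]-c)@y for p in[(238,82),(223,385)]])
```

```text
knob [0.48861697 0.08151127 0.153     ]
rails [[0.56286461 0.22493882 0.095     ]
 [0.55427998 0.03823937 0.095     ]
 [0.41926545 0.04458621 0.095     ]
 [0.42931057 0.23111398 0.095     ]]
lid [[ 0.54822631 -0.0123285   0.0915    ]
 [ 0.42095187 -0.00633994  0.0915    ]] 0.1274152448866758
len 0.18689670606520595 0.13369672485683282
ydir [0.04985323 0.99875655] yaw -2.8575644355657697
centre rails [0.49143016 0.1347196 ] knob rel x,y -0.000157084234295658 -0.05328241387771094 lidtrail 0.0003489867006226849 -0.14421574369489973
cellar [ 0.53369501 -0.16105664  0.036     ]
lid lead [np.float64(0.03937594264129816), np.float64(0.0374289479165896)]
```

```bash
python3 drive.py '{"offsets": [[0,0,-0.13,-0.22,-0.162,0.006,0.093],[0,0,-0.13,-0.22,-0.162,0.006,0.093],[0,0,-0.13,-0.22,-0.162,0.006,0.093],[0,0,-0.13,-0.22,-0.162,0.006,0.093],[0,0,-0.13,-0.22,-0.162,0.006,0.093],[0,0,-0.13,-0.22,-0.162,0.006,0.093],[0,0,-0.13,-0.22,-0.162,0.006,0.093],[0,0,-0.26,-0.22,-0.162,0.006,0.093]]}' 20
python3 - <<'E'
from h import *
s=sense();T=rot(s["ee_rot"]);print(T.as_matrix().round(3),s["joint_positions"].round(3))
print("delta tool",T.inv().apply(np.array([.4886,.0815,.205])-s["position"]))
y=T.apply([0,1,0]);print("yang",np.arctan2(y[1],y[0]))
E
```

```text
t: 0.95
position: [0.3276, 0.3025, 0.2125]
ee_rot: [-0.0, 0.025, 1.0, 0.0]
contact_force: [-0.2, 0.4, -0.3]
grip_width: 0.0927
grasp_force: 0.0
[[-0.999  0.05  -0.001]
 [ 0.05   0.999  0.   ]
 [ 0.001  0.    -1.   ]] [ 4.940e-01  7.300e-02  1.777e+00  1.000e-03  1.292e+00 -1.027e+00]
delta tool [-0.17179396 -0.21275919  0.00736298]
yang 1.521254540754233
```

```bash
python3 drive.py '{"offsets": [[0,0,0,-0.172,-0.213,0.007,0.093],[0,0,0,-0.172,-0.213,0.007,0.093],[0,0,0,-0.172,-0.213,0.007,0.093],[0,0,0,-0.172,-0.213,0.007,0.093],[0,0,0,-0.172,-0.213,0.007,0.093],[0,0,0,-0.172,-0.213,0.007,0.093],[0,0,0,-0.172,-0.213,0.007,0.093],[0,0,0,-0.172,-0.213,0.007,0.093]]}'
python3 - <<'E'
from h import *
s=sense();f=eyes.grab_frame("wrist");cv2.imwrite("pics/w1.png",f["img"][:,:,::-1])
T=rot(s["ee_rot"]);m=np.array(f["mount"]);print(s["position"],s["joint_positions"].round(3),m.round(3))
# predicted knob pixel
Rm=T.as_matrix()@m[:3,:3];eye=s["position"]+T.apply(m[:3,3])
for p in([.4886,.0815,.153],[.4886,.0815,.128]):
    c=Rm.T@(np.array(p)-eye);print(c[0]/c[2]*f["fx"]+f["cx"],c[1]/c[2]*f["fy"]+f["cy"],c[2],f["fx"])
E
```

```text
t: 1.75
position: [0.4884, 0.0825, 0.2052]
ee_rot: [-0.001, 0.025, 1.0, 0.0]
contact_force: [-0.3, 0.9, 0.4]
grip_width: 0.0931
grasp_force: 0.0
[0.48840301 0.08254091 0.20519115] [-5.900e-02  1.710e-01  1.682e+00  1.000e-03  1.291e+00 -1.580e+00] [[-0.001 -0.962 -0.272  0.076]
 [ 1.    -0.    -0.     0.   ]
 [ 0.    -0.272  0.962 -0.166]
 [ 0.     0.     0.     1.   ]]
315.84854279490406 259.30871853754604 0.23105974011345204 378.1909149064882
316.02948332458885 247.10973272953748 0.2551248100302563 378.1909149064882
```

View pics/w1.png

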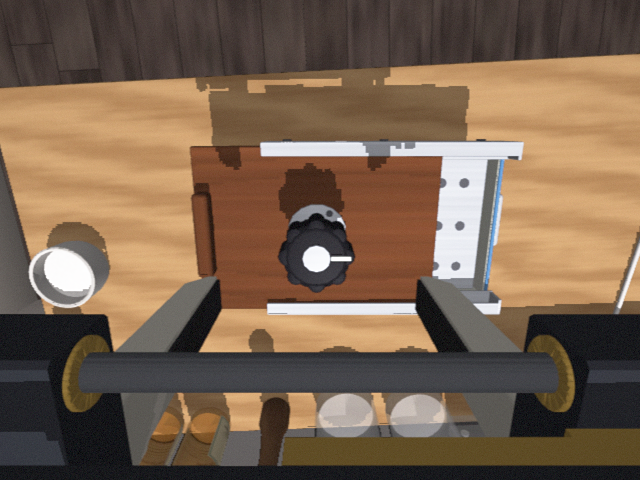

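The wrist view shows the knob at (316,259), which matches the prediction. I'll descend and grip along the press's y axis.

```bash
python3 drive.py '{"offsets": [[0,0,0,0,-0.001,0.04,0.093],[0,0,0,0,-0.001,0.082,0.093],[0,0,0,0,-0.001,0.082,0.093],[0,0,0,0,-0.001,0.082,0.05],[0,0,0,0,-0.001,0.082,0.03],[0,0,0,0,-0.001,0.082,0.03],[0,0,0,0,-0.001,0.082,0.03],[0,0,0,0,-0.001,0.082,0.03]]}' 20;python3 drive.py '{"offsets": [[0,0,0,0,0,0,0.03],[0,0,0,0,0,0,0.03],[0,0,0,0,0,0,0.03]]}' 20
```

```text
t: 2.6
position: [0.4894, 0.0806, 0.1246]
ee_rot: [0.001, 0.024, 1.0, -0.0]
contact_force: [0.3, 0.4, -0.1]
grip_width: 0.0572
grasp_force: 0.0
t: 2.9
position: [0.4891, 0.0809, 0.124]
ee_rot: [0.0, 0.024, 1.0, 0.0]
contact_force: [-0.2, 2.2, 3.6]
grip_width: 0.0477
grasp_force: 20.0
```

```bash
python3 drive.py '{"offsets": [[0,0,0,0,0.008,0,0.03],[0,0,0,0,0.018,0,0.03],[0,0,0,0,0.028,0,0.03],[0,0,0,0,0.038,0,0.03],[0,0,0,0,0.044,0,0.03],[0,0,0,0,0.047,0,0.03],[0,0,0,0,0.048,0,0.03],[0,0,0,0,0.048,0,0.03]]}' 25;python3 drive.py '{"offsets": [[0,0,0,0,0.001,0,0.03],[0,0,0,0,0.002,0,0.03],[0,0,0,0,0.002,0,0.03]]}'; python3 drive.py '{"offsets": [[0,0,0,0,0.001,0,0.03],[0,0,0,0,0.002,0,0.03],[0,0,0,0,0.002,0,0.03]]}'
```

```text
t: 3.7
position: [0.4914, 0.1275, 0.124]
ee_rot: [0.0, 0.024, 1.0, -0.001]
contact_force: [-1.3, -4.1, 5.3]
grip_width: 0.0476
grasp_force: 25.0
t: 4.0
position: [0.4915, 0.1292, 0.124]
ee_rot: [0.0, 0.024, 1.0, -0.001]
contact_force: [-1.0, -4.5, 4.6]
grip_width: 0.0478
grasp_force: 25.0
t: 4.3
position: [0.4916, 0.1312, 0.124]
ee_rot: [0.0, 0.024, 1.0, -0.002]
contact_force: [-1.8, -5.1, 5.2]
grip_width: 0.0475
grasp_force: 25.0
```

```bash
for i in 1; do python3 drive.py '{"offsets": [[0,0,0,0,0.001,0,0.03],[0,0,0,0,0.002,0,0.03],[0,0,0,0,0.002,0,0.03]]}' 35|grep -E 'pos|cont'; python3 drive.py '{"offsets": [[0,0,0,0,0.001,0,0.03],[0,0,0,0,0.001,0,0.03]]}'|grep -E 'pos|cont'; python3 drive.py '{"offsets": [[0,0,0,0,0.001,0,0.03],[0,0,0,0,0.001,0,0.03]]}'|grep -E 'pos|cont'; python3 drive.py '{"offsets": [[0,0,0,0,0.001,0,0.03],[0,0,0,0,0.001,0,0.03]]}'|grep -E 'pos|cont'; done
```

```text
position: [0.4917, 0.1331, 0.124]
contact_force: [-1.0, -5.7, 4.9]
position: [0.4917, 0.1337, 0.124]
contact_force: [-0.6, -7.2, 5.0]
position: [0.4917, 0.1339, 0.124]
contact_force: [-2.2, -9.6, 5.5]
position: [0.4917, 0.134, 0.124]
contact_force: [-2.9, -13.8, 5.9]
```

```bash
python3 drive.py '{"offsets": [[0,0,0,0,0.001,0,0.03],[0,0,0,0,0.002,0,0.03],[0,0,0,0,0.002,0,0.03]]}'|grep -E 'pos|cont'; python3 drive.py '{"offsets": [[0,0,0,0,-0.002,0,0.03],[0,0,0,0,-0.004,0,0.03],[0,0,0,0,-0.004,0,0.03]]}'|grep -E 'pos|cont'
```

```text
position: [0.4917, 0.1343, 0.124]
contact_force: [-2.7, -19.9, 6.4]
position: [0.4917, 0.1337, 0.124]
contact_force: [-0.6, -6.8, 5.5]
```

```bash
python3 drive.py '{"offsets": [[0,0,0,0,0,0,0.07],[0,0,0,0,0,0,0.07],[0,0,0,0,0,0,0.07],[0,0,-0.15,0,0,0,0.07],[0,0,-0.3,0,0,0,0.07],[0,0,-0.45,0,0,0,0.07],[0,0,-0.6,0,0,0,0.07],[0,0,-0.7,0,0,0,0.07]]}'; python3 drive.py '{"offsets": [[0,0,-0.15,0,0,0,0.07],[0,0,-0.3,0,0,0,0.07],[0,0,-0.45,0,0,0,0.07],[0,0,-0.6,0,0,0,0.07],[0,0,-0.7,0,0,0,0.07],[0,0,-0.7,0,0,0,0.07],[0,0,-0.7,0,0,0,0.07]]}'
python3 - <<'E'
from h import *
s=sense();print(s["joint_positions"].round(3));T=rot(s["ee_rot"]);print(T.as_matrix().round(3))
print(T.inv().apply(np.array([.4917,.1339,.124])-s["position"]),s["moment"])
E
```

```text
t: 6.6
position: [0.4913, 0.1359, 0.1234]
ee_rot: [-0.0, -0.323, 0.947, 0.0]
contact_force: [-0.9, -0.2, 1.0]
grip_width: 0.07
grasp_force: 0.0
t: 7.3
position: [0.4914, 0.1358, 0.1235]
ee_rot: [-0.0, -0.624, 0.781, 0.0]
contact_force: [0.4, -0.1, 0.5]
grip_width: 0.07
grasp_force: 0.0
[ 0.05   0.274  1.764  0.     1.103 -2.869]
[[-0.22  -0.975 -0.   ]
 [-0.975  0.22   0.   ]
 [-0.     0.    -1.   ]]
[ 0.00180144 -0.00071265 -0.00052362] [0.06398346 0.05658722 0.00428951]
```

```bash
python3 drive.py '{"offsets": [[0,0,0,0.0015,0,0,0.07],[0,0,0,0.0015,0,0,0.03],[0,0,0,0.0015,0,0,0.03],[0,0,0,0.0015,0,0,0.03],[0,0,0,0.0015,0,0,0.03],[0,0,0,0.0015,0,0,0.03],[0,0,0,0.0015,0,0,0.03]]}' 40
cat > st.py <<'E'
from h import *
s=sense();T=rot(s["ee_rot"]);y=T.apply([0,1,0])
print("t",s["t"],"pos",s["position"].round(4),"F",s["contact_force"].round(1),"M",s["moment"].round(3),"q6",s["joint_positions"][5].round(3),"yaw",np.arctan2(y[1],y[0]).round(4),"Ft",T.inv().apply(s["contact_force"]).round(1),"tau6",s["joint_efforts"][5].round(3),"w",round(s["grip_width"],4))
E
python3 st.py
```

```text
t: 8.0
position: [0.491, 0.1342, 0.1236]
ee_rot: [-0.0, -0.625, 0.78, 0.0]
contact_force: [-1.8, -0.1, 0.3]
grip_width: 0.0476
grasp_force: 40.0
t 8.0 pos [0.491  0.1342 0.1236] F [-1.8 -0.1  0.3] M [ 0.085  0.268 -0.059] q6 -2.875 yaw 2.9219 Ft [ 0.5  1.7 -0.3] tau6 0.0 w 0.0476
```

```bash
python3 drive.py '{"offsets": [[0,0,0.15,0,0,0.0003,0.03],[0,0,0.3,0,0,0.0006,0.03],[0,0,0.3,0,0,0.0006,0.03],[0,0,0.3,0,0,0.0006,0.03]]}' >/dev/null;python3 st.py; python3 drive.py '{"offsets": [[0,0,0.15,0,0,0.0003,0.03],[0,0,0.3,0,0,0.0006,0.03],[0,0,0.3,0,0,0.0006,0.03],[0,0,0.3,0,0,0.0006,0.03]]}'>/dev/null;python3 st.py; python3 drive.py '{"offsets": [[0,0,0.15,0,0,0.0003,0.03],[0,0,0.3,0,0,0.0006,0.03],[0,0,0.3,0,0,0.0006,0.03],[0,0,0.3,0,0,0.0006,0.03]]}'>/dev/null;python3 st.py
```

```text
t 8.4 pos [0.4912 0.1341 0.1231] F [-0.3  0.5  1.5] M [0.01  0.204 0.033] q6 -2.579 yaw 2.6261 Ft [-0.3  0.6 -1.5] tau6 0.203 w 0.0476
t 8.8 pos [0.4914 0.134  0.1225] F [ 0.6 -0.7  1.7] M [-0.096  0.057  0.017] q6 -2.281 yaw 2.3279 Ft [ 0.1 -0.9 -1.7] tau6 0.177 w 0.0473
t 9.2 pos [0.4915 0.1339 0.122 ] F [ 0.  -1.2  1. ] M [-0.287 -0.053  0.018] q6 -1.981 yaw 2.0285 Ft [ 0.5 -1.1 -1. ] tau6 0.168 w 0.0478
```

```bash
python3 drive.py '{"offsets": [[0,0,0.1,0,0,0.0002,0.03],[0,0,0.1,0,0,0.0002,0.03]]}'>/dev/null;python3 st.py;python3 drive.py '{"offsets": [[0,0,0.1,0,0,0.0002,0.03],[0,0,0.1,0,0,0.0002,0.03]]}'>/dev/null;python3 st.py;python3 drive.py '{"offsets": [[0,0,0.1,0,0,0.0002,0.03],[0,0,0.1,0,0,0.0002,0.03]]}'>/dev/null;python3 st.py;python3 drive.py '{"offsets": [[0,0,0.1,0,0,0.0002,0.03],[0,0,0.1,0,0,0.0002,0.03]]}'>/dev/null;python3 st.py;python3 drive.py '{"offsets": [[0,0,0.1,0,0,0.0002,0.03],[0,0,0.1,0,0,0.0002,0.03]]}'>/dev/null;python3 st.py;python3 drive.py '{"offsets": [[0,0,0.1,0,0,0.0002,0.03],[0,0,0.1,0,0,0.0002,0.03]]}'>/dev/null;python3 st.py
```

```text
t 9.4 pos [0.4915 0.1338 0.1218] F [ 0.2 -2.5  1.2] M [-0.433 -0.068  0.033] q6 -1.878 yaw 1.9255 Ft [ 0.7 -2.4 -1.2] tau6 0.978 w 0.0474
t 9.6 pos [0.4915 0.1338 0.1216] F [ 0.8 -2.9  1.7] M [-0.55  -0.114  0.074] q6 -1.779 yaw 1.826 Ft [-0.1 -3.  -1.7] tau6 0.983 w 0.0477
t 9.8 pos [0.4916 0.1337 0.1214] F [ 1.2 -4.6  1.2] M [-0.69  -0.175  0.033] q6 -1.679 yaw 1.7263 Ft [-0.5 -4.7 -1.1] tau6 0.982 w 0.0473
t 10.0 pos [0.4915 0.1337 0.1212] F [ 1.2 -5.1  1.9] M [-0.841 -0.14   0.027] q6 -1.579 yaw 1.6265 Ft [-0.9 -5.1 -1.9] tau6 0.982 w 0.0473
t 10.2 pos [0.4915 0.1337 0.121 ] F [ 0.9 -4.   2.4] M [-0.904 -0.24   0.069] q6 -1.479 yaw 1.5264 Ft [-1.1 -3.9 -2.4] tau6 0.874 w 0.0472
t 10.4 pos [0.4915 0.1336 0.1208] F [ 1.9 -5.7  2. ] M [-0.941 -0.155  0.059] q6 -1.379 yaw 1.4265 Ft [-2.7 -5.4 -2. ] tau6 0.874 w 0.0475
```

```bash
python3 drive.py '{"offsets": [[0,0,0.1,0,0,0.0002,0.03],[0,0,0.1,0,0,0.0002,0.03]]}'>/dev/null;python3 st.py;python3 drive.py '{"offsets": [[0,0,0.1,0,0,0.0002,0.03],[0,0,0.1,0,0,0.0002,0.03]]}'>/dev/null;python3 st.py;python3 drive.py '{"offsets": [[0,0,0.1,0,0,0.0002,0.03],[0,0,0.1,0,0,0.0002,0.03]]}'>/dev/null;python3 st.py;python3 drive.py '{"offsets": [[0,0,0.1,0,0,0.0002,0.03],[0,0,0.1,0,0,0.0002,0.03]]}'>/dev/null;python3 st.py;python3 drive.py '{"offsets": [[0,0,0.1,0,0,0.0002,0.03],[0,0,0.1,0,0,0.0002,0.03]]}'>/dev/null;python3 st.py;python3 drive.py '{"offsets": [[0,0,0.1,0,0,0.0002,0.03],[0,0,0.1,0,0,0.0002,0.03]]}'>/dev/null;python3 st.py
```

```text
t 10.6 pos [0.4915 0.1335 0.1206] F [ 0.5 -5.5  2.4] M [-1.002 -0.18   0.017] q6 -1.279 yaw 1.3264 Ft [-1.8 -5.2 -2.3] tau6 0.874 w 0.0476
t 10.8 pos [0.4915 0.1335 0.1204] F [ 0.4 -6.1  3.2] M [-1.081 -0.147  0.056] q6 -1.179 yaw 1.2265 Ft [-2.4 -5.6 -3.2] tau6 0.874 w 0.0473
t 11.0 pos [0.4915 0.1334 0.1202] F [ 0.7 -6.5  3.1] M [-1.061 -0.105 -0.   ] q6 -1.079 yaw 1.1265 Ft [-3.4 -5.5 -3.1] tau6 0.874 w 0.0474
t 11.2 pos [0.4914 0.1334 0.12  ] F [ 0.5 -5.7  2.8] M [-1.129 -0.099 -0.019] q6 -0.979 yaw 1.0265 Ft [-3.4 -4.6 -2.8] tau6 0.873 w 0.0473
t 11.4 pos [0.4914 0.1333 0.1199] F [ 1.  -6.5  1.7] M [-1.193 -0.088  0.039] q6 -0.879 yaw 0.9265 Ft [-4.7 -4.6 -1.7] tau6 0.873 w 0.0475
t 11.6 pos [0.4914 0.1333 0.1197] F [ 0.2 -6.8  3.9] M [-1.284 -0.026  0.028] q6 -0.779 yaw 0.8265 Ft [-4.8 -4.8 -3.9] tau6 0.872 w 0.0475
```

```bash
python3 drive.py '{"offsets": [[0,0,0.1,0,0,0.0002,0.03],[0,0,0.1,0,0,0.0002,0.03]]}'>/dev/null;python3 st.py;python3 drive.py '{"offsets": [[0,0,0.1,0,0,0.0002,0.03],[0,0,0.1,0,0,0.0002,0.03]]}'>/dev/null;python3 st.py;python3 drive.py '{"offsets": [[0,0,0.1,0,0,0.0001,0.03],[0,0,0.1,0,0,0.0001,0.03]]}'>/dev/null;python3 st.py;python3 drive.py '{"offsets": [[0,0,0.1,0,0,0.0002,0.03],[0,0,0.1,0,0,0.0002,0.03]]}'>/dev/null;python3 st.py;python3 drive.py '{"offsets": [[0,0,0.1,0,0,0.0002,0.03],[0,0,0.1,0,0,0.0002,0.03]]}'>/dev/null;python3 st.py;python3 drive.py '{"offsets": [[0,0,0.1,0,0,0.0002,0.03],[0,0,0.1,0,0,0.0002,0.03]]}'>/dev/null;python3 st.py
```

```text
t 11.8 pos [0.4913 0.1332 0.1195] F [ 0.8 -5.9  3.6] M [-1.262  0.01   0.065] q6 -0.679 yaw 0.7265 Ft [-5.  -3.3 -3.6] tau6 0.872 w 0.0474
t 12.0 pos [0.4913 0.1332 0.1193] F [-0.1 -6.8  3.7] M [-1.31  -0.009  0.073] q6 -0.579 yaw 0.6265 Ft [-5.5 -4.1 -3.7] tau6 0.871 w 0.0474
t 12.2 pos [0.4912 0.1331 0.1191] F [ 0.6 -7.8  3.1] M [-1.301 -0.043 -0.006] q6 -0.479 yaw 0.5264 Ft [-7.  -3.3 -3.1] tau6 0.872 w 0.0475
t 12.4 pos [0.4911 0.1331 0.1189] F [ 0.1 -7.4  3.2] M [-1.31   0.108  0.041] q6 -0.379 yaw 0.4265 Ft [-6.8 -3.  -3.2] tau6 0.871 w 0.0477
t 12.6 pos [0.4911 0.1331 0.1187] F [ 0.1 -7.5  4. ] M [-1.335  0.11   0.052] q6 -0.279 yaw 0.3265 Ft [-7.1 -2.3 -4. ] tau6 0.87 w 0.0474
t 12.8 pos [0.491  0.1331 0.1185] F [-0.2 -7.   4.9] M [-1.379  0.152  0.073] q6 -0.179 yaw 0.2265 Ft [-6.8 -1.7 -4.8] tau6 0.87 w 0.0478
```

```bash
python3 drive.py '{"offsets": [[0,0,0.1,0,0,0.0001,0.03],[0,0,0.1,0,0,0.0001,0.03]]}'>/dev/null;python3 st.py;python3 drive.py '{"offsets": [[0,0,0.1,0,0,0.0002,0.03],[0,0,0.1,0,0,0.0002,0.03]]}'>/dev/null;python3 st.py;python3 drive.py '{"offsets": [[0,0,0.1,0,0,0.0001,0.03],[0,0,0.1,0,0,0.0001,0.03]]}'>/dev/null;python3 st.py;python3 drive.py '{"offsets": [[0,0,0.1,0,0,0.0002,0.03],[0,0,0.1,0,0,0.0002,0.03]]}'>/dev/null;python3 st.py;python3 drive.py '{"offsets": [[0,0,0.1,0,0,0.0002,0.03],[0,0,0.1,0,0,0.0002,0.03]]}'>/dev/null;python3 st.py;python3 drive.py '{"offsets": [[0,0,0.1,0,0,0.0002,0.03],[0,0,0.1,0,0,0.0002,0.03]]}'>/dev/null;python3 st.py
```

```text
t 13.0 pos [0.491  0.1331 0.1183] F [-1.4 -7.8  3.1] M [-1.398  0.146  0.011] q6 -0.079 yaw 0.1265 Ft [-7.5 -2.4 -3.1] tau6 0.871 w 0.0474
t 13.2 pos [0.4909 0.1331 0.1181] F [-1.2 -7.9  3.5] M [-1.378  0.217  0.05 ] q6 0.021 yaw 0.0265 Ft [-7.9 -1.4 -3.5] tau6 0.869 w 0.0474
t 13.4 pos [0.4908 0.1331 0.1179] F [-1.9 -7.6  2. ] M [-1.384  0.145  0.057] q6 0.121 yaw -0.0735 Ft [-7.7 -1.3 -2. ] tau6 0.87 w 0.0473
t 13.6 pos [0.4908 0.1331 0.1178] F [-0.8 -7.7  3.6] M [-1.369  0.233  0.053] q6 0.221 yaw -0.1734 Ft [-7.8  0.5 -3.6] tau6 0.869 w 0.0475
t 13.8 pos [0.4907 0.1331 0.1175] F [-0.7 -8.   4.1] M [-1.432  0.216  0.037] q6 0.321 yaw -0.2735 Ft [-7.9  1.5 -4.1] tau6 0.868 w 0.0473
t 14.0 pos [0.4906 0.1331 0.1173] F [-1.2 -7.2  4.6] M [-1.374  0.291  0.054] q6 0.421 yaw -0.3734 Ft [-7.1  1.5 -4.6] tau6 0.867 w 0.0473
```

```bash
python3 drive.py '{"offsets": [[0,0,0,0,0,0,0.07],[0,0,0,0,0,0,0.07],[0,0,0,0,0,0,0.07],[0,0,-0.15,0,0,0,0.07],[0,0,-0.3,0,0,0,0.07],[0,0,-0.45,0,0,0,0.07],[0,0,-0.6,0,0,0,0.07],[0,0,-0.75,0,0,0,0.07]]}'>/dev/null; python3 drive.py '{"offsets": [[0,0,-0.15,0,0,0,0.07],[0,0,-0.3,0,0,0,0.07],[0,0,-0.45,0,0,0,0.07],[0,0,-0.6,0,0,0,0.07],[0,0,-0.75,0,0,0,0.07],[0,0,-0.9,0,0,0,0.07],[0,0,-1.05,0,0,0,0.07],[0,0,-1.2,0,0,0,0.07]]}'>/dev/null; python3 drive.py '{"offsets": [[0,0,-0.15,0,0,0,0.07],[0,0,-0.25,0,0,0,0.07],[0,0,-0.25,0,0,0,0.07],[0,0,-0.25,0,0,0,0.07]]}'>/dev/null; python3 st.py
python3 - <<'E'
from h import *
s=sense();T=rot(s["ee_rot"]);print(T.inv().apply(np.array([.491,.1340,s["position"][2]])-s["position"]))
f=eyes.grab_frame("top");cv2.imwrite("pics/top1.png",cv2.resize(f["img"][240:350,230:390,::-1],None,fx=5,fy=5,interpolation=cv2.INTER_CUBIC))
E
```

```text
t 16.0 pos [0.491  0.1344 0.1172] F [-0.1 -1.1 -0.5] M [ 0.062 -0.026  0.022] q6 -1.773 yaw 1.8203 Ft [ 0.4 -1.1  0.5] tau6 -0.142 w 0.07
[ 1.37043478e-04 -3.98464056e-04 -1.29901663e-07]
```

View pics/top1.png

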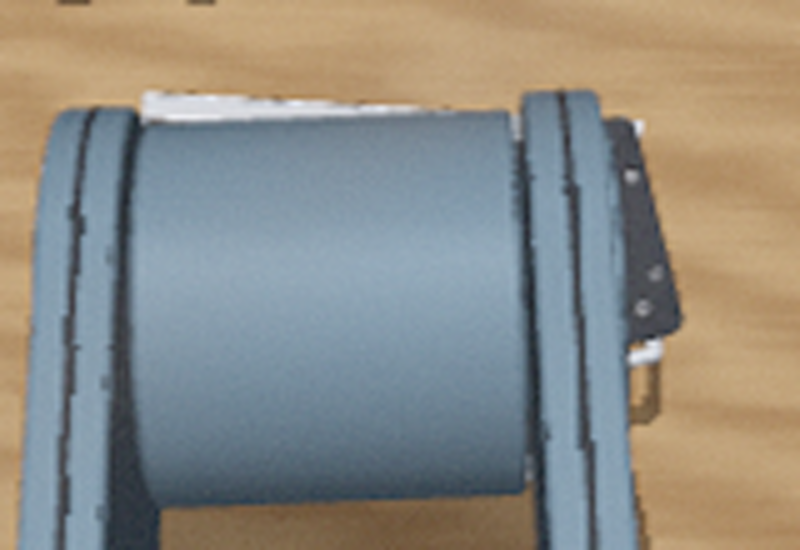

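The arm hides the press in this view, with only a rail edge visible at (150,105). The lid's trailing end can't be checked until I retreat. I'll regrip and keep turning.

```bash
python3 drive.py '{"offsets": [[0,0,0,0,-0.0003,0,0.07],[0,0,0,0,-0.0003,0,0.03],[0,0,0,0,-0.0003,0,0.03],[0,0,0,0,-0.0003,0,0.03],[0,0,0,0,-0.0003,0,0.03],[0,0,0,0,-0.0003,0,0.03]]}' 40 >/dev/null;python3 st.py; python3 drive.py '{"offsets": [[0,0,0.1,0,0,0.0002,0.03],[0,0,0.1,0,0,0.0002,0.03]]}'>/dev/null;python3 st.py;python3 drive.py '{"offsets": [[0,0,0.1,0,0,0.0002,0.03],[0,0,0.1,0,0,0.0002,0.03]]}'>/dev/null;python3 st.py;python3 drive.py '{"offsets": [[0,0,0.1,0,0,0.0002,0.03],[0,0,0.1,0,0,0.0002,0.03]]}'>/dev/null;python3 st.py;python3 drive.py '{"offsets": [[0,0,0.1,0,0,0.0002,0.03],[0,0,0.1,0,0,0.0002,0.03]]}'>/dev/null;python3 st.py;python3 drive.py '{"offsets": [[0,0,0.1,0,0,0.0002,0.03],[0,0,0.1,0,0,0.0002,0.03]]}'>/dev/null;python3 st.py
```

```text
t 16.65 pos [0.4913 0.1336 0.1174] F [-0.1 -1.5 -0. ] M [-0.101 -0.06   0.018] q6 -1.775 yaw 1.8219 Ft [ 0.5 -1.4  0. ] tau6 0.002 w 0.0475
t 16.85 pos [0.4914 0.1336 0.1172] F [-0.1 -1.  -0.4] M [-0.273  0.025  0.057] q6 -1.674 yaw 1.721 Ft [ 0.2 -1.   0.4] tau6 0.992 w 0.0476
t 17.05 pos [0.4914 0.1336 0.1171] F [ 0.1 -2.   1.3] M [-0.396 -0.052  0.017] q6 -1.577 yaw 1.6232 Ft [-0.  -2.  -1.3] tau6 0.992 w 0.0473
t 17.25 pos [0.4914 0.1336 0.1168] F [ 1.  -3.1  0.4] M [-0.444  0.035  0.047] q6 -1.478 yaw 1.5246 Ft [-1.1 -3.  -0.4] tau6 0.988 w 0.0475
t 17.45 pos [0.4914 0.1335 0.1167] F [-0.2 -3.   1.6] M [-0.468  0.051  0.016] q6 -1.379 yaw 1.4254 Ft [-0.2 -3.  -1.6] tau6 1.0 w 0.0474
t 17.65 pos [0.4914 0.1335 0.1165] F [-0.7 -4.4  2. ] M [-0.685  0.081  0.119] q6 -1.279 yaw 1.3261 Ft [-0.4 -4.4 -2. ] tau6 1.034 w 0.0472
```

```bash
python3 drive.py '{"offsets": [[0,0,0,0,0,0,0.03]]}'>/dev/null;python3 st.py;python3 drive.py '{"offsets": [[0,0,0.05,0,0,0.0001,0.03],[0,0,0.05,0,0,0.0001,0.03]]}'>/dev/null;python3 st.py;python3 drive.py '{"offsets": [[0,0,0.05,0,0,0.0001,0.03],[0,0,0.05,0,0,0.0001,0.03]]}'>/dev/null;python3 st.py;python3 drive.py '{"offsets": [[0,0,0.05,0,0,0.0001,0.03],[0,0,0.05,0,0,0.0001,0.03]]}'>/dev/null;python3 st.py;python3 drive.py '{"offsets": [[0,0,0.05,0,0,0.0001,0.03],[0,0,0.05,0,0,0.0001,0.03]]}'>/dev/null;python3 st.py;python3 drive.py '{"offsets": [[0,0,0,0,0,0,0.03]]}'>/dev/null;python3 st.py
```

```text
t 17.75 pos [0.4914 0.1335 0.1165] F [-0.2 -4.2  3.2] M [-0.758  0.128  0.092] q6 -1.281 yaw 1.3275 Ft [-0.9 -4.1 -3.2] tau6 0.152 w 0.0472
t 17.95 pos [0.4914 0.1335 0.1165] F [-0.3 -4.   3.3] M [-0.869  0.117  0.14 ] q6 -1.229 yaw 1.2752 Ft [-0.8 -4.  -3.3] tau6 0.586 w 0.0476
t 18.15 pos [0.4914 0.1335 0.1164] F [-0.5 -4.9  3.9] M [-0.853  0.198  0.14 ] q6 -1.178 yaw 1.2251 Ft [-1.2 -4.8 -3.9] tau6 0.564 w 0.0475
t 18.35 pos [0.4914 0.1335 0.1164] F [-1.6 -5.   4.7] M [-0.893  0.194  0.161] q6 -1.128 yaw 1.1751 Ft [-0.5 -5.2 -4.7] tau6 0.586 w 0.0473
t 18.55 pos [0.4914 0.1335 0.1163] F [-2.1 -5.4  4.7] M [-0.911  0.2    0.122] q6 -1.078 yaw 1.1251 Ft [-0.4 -5.8 -4.7] tau6 0.588 w 0.0473
t 18.65 pos [0.4914 0.1334 0.1163] F [-1.2 -4.5  5. ] M [-0.911  0.194  0.194] q6 -1.08 yaw 1.1264 Ft [-0.8 -4.6 -5. ] tau6 0.198 w 0.0476
```

Touch was at a tool yaw of about 1.41. Half a turn plus about 0.18 rad of rubber wind-up puts the final yaw near -1.90.

```bash
python3 drive.py '{"offsets": [[0,0,0.15,0,0,0.0002,0.03],[0,0,0.3,0,0,0.0005,0.03],[0,0,0.45,0,0,0.0007,0.03],[0,0,0.6,0,0,0.001,0.03],[0,0,0.6,0,0,0.001,0.03]]}' 50 >/dev/null;python3 st.py; python3 drive.py '{"offsets": [[0,0,0.15,0,0,0.0003,0.03],[0,0,0.3,0,0,0.0006,0.03],[0,0,0.45,0,0,0.0008,0.03],[0,0,0.6,0,0,0.0011,0.03],[0,0,0.6,0,0,0.0011,0.03]]}'>/dev/null;python3 st.py;python3 drive.py '{"offsets": [[0,0,0.15,0,0,0.0003,0.03],[0,0,0.3,0,0,0.0006,0.03],[0,0,0.45,0,0,0.0008,0.03],[0,0,0.6,0,0,0.0011,0.03],[0,0,0.6,0,0,0.0011,0.03]]}'>/dev/null;python3 st.py
```

```text
t 19.15 pos [0.4912 0.1333 0.1152] F [-2.3 -5.9  5. ] M [-1.023  0.276  0.158] q6 -0.475 yaw 0.5222 Ft [-3.9 -5.  -5. ] tau6 1.544 w 0.0473
t 19.65 pos [0.4909 0.1332 0.114 ] F [-2.6 -6.6  5.3] M [-1.106  0.38   0.185] q6 0.125 yaw -0.0777 Ft [-6.7 -2.1 -5.3] tau6 1.567 w 0.0474
t 20.15 pos [0.4907 0.1333 0.1129] F [-2.7 -5.4  5.3] M [-1.127  0.574  0.228] q6 0.725 yaw -0.6776 Ft [-5.9  1.3 -5.3] tau6 1.587 w 0.0474
```

```bash
python3 drive.py '{"offsets": [[0,0,0.15,0,0,0.0003,0.03],[0,0,0.3,0,0,0.0006,0.03],[0,0,0.45,0,0,0.0008,0.03],[0,0,0.6,0,0,0.0011,0.03],[0,0,0.6,0,0,0.0011,0.03]]}'>/dev/null;python3 st.py;python3 drive.py '{"offsets": [[0,0,0.15,0,0,0.0003,0.03],[0,0,0.3,0,0,0.0006,0.03],[0,0,0.45,0,0,0.0008,0.03],[0,0,0.55,0,0,0.001,0.03],[0,0,0.62,0,0,0.0011,0.03],[0,0,0.62,0,0,0.0011,0.03]]}'>/dev/null;python3 st.py; python3 drive.py '{"offsets": [[0,0,0,0,0,0,0.03],[0,0,0,0,0,0,0.03]]}'>/dev/null;python3 st.py
```

```text
t 20.65 pos [0.4905 0.1335 0.1118] F [-2.8 -5.3  6.3] M [-0.971  0.709  0.262] q6 1.325 yaw -1.2776 Ft [-4.2  4.3 -6.3] tau6 1.609 w 0.0474
t 21.25 pos [0.4904 0.1337 0.1107] F [-3.2 -4.7  5.8] M [-0.785  0.747  0.299] q6 1.942 yaw -1.8952 Ft [-1.5  5.5 -5.8] tau6 0.923 w 0.0475
t 21.45 pos [0.4905 0.1337 0.1107] F [-3.7 -3.7  5.6] M [-0.743  0.718  0.282] q6 1.94 yaw -1.8933 Ft [-2.3  4.7 -5.6] tau6 0.267 w 0.0471
```

```bash
python3 drive.py '{"offsets": [[0,0,0,0,0,0,0.06],[0,0,0,0,0,0,0.093],[0,0,0,0,0,0,0.093],[0,0,0,0,0,0,0.093],[0,0,0,0,0,0,0.093]]}'>/dev/null; python3 st.py; python3 drive.py '{"offsets": [[0,0,0,0,0,-0.02,0.093],[0,0,0,0,0,-0.06,0.093],[0,0,0,0,0,-0.1,0.093],[0,0,0,0,0,-0.12,0.093]]}'>/dev/null
python3 - <<'E'
from h import *
s=sense();T=rot(s["ee_rot"]);print(T.inv().apply([0,.3,0]),T.inv().apply([-.15,.25,0]))
f=eyes.grab_frame("wrist");cv2.imwrite("pics/w2.png",f["img"][:,:,::-1])
E
python3 st.py
```

```text
t 21.95 pos [0.4912 0.134  0.1104] F [ 0.4 -0.6 -0.9] M [-0.018  0.172 -0.016] q6 1.944 yaw -1.8976 Ft [0.6 0.5 0.9] tau6 -0.009 w 0.0826
[-9.62874225e-02 -2.84127985e-01  1.43773627e-04] [-0.22230196 -0.1886305  -0.00060989]
t 22.4 pos [0.4939 0.1341 0.2364] F [ 0.8 -0.   2.1] M [-0.031  0.107 -0.014] q6 1.944 yaw -1.8975 Ft [ 0.8 -0.2 -2.1] tau6 0.005 w 0.0928
```

View pics/w2.png

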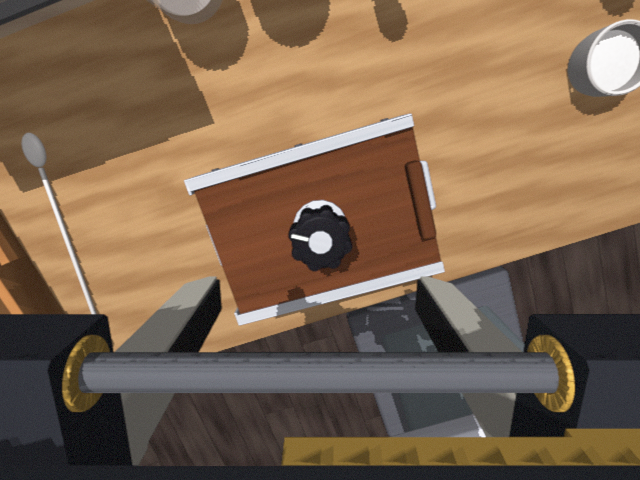

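The wrist view shows the lid covering the tub, with its ends level with the rail ends ((412,118)-(442,268) and (187,185)-(238,320)). The knob is free at (320,242). I'll move aside to check this from above.

```bash
python3 drive.py '{"offsets": [[0,0,0,-0.096,-0.284,-0.02,0.093],[0,0,0,-0.096,-0.284,-0.02,0.093],[0,0,0,-0.096,-0.284,-0.02,0.093],[0,0,0,-0.096,-0.284,-0.02,0.093],[0,0,0,-0.096,-0.284,-0.02,0.093],[0,0,0,-0.096,-0.284,-0.02,0.093],[0,0,0,-0.096,-0.284,-0.02,0.093],[0,0,0,-0.096,-0.284,-0.02,0.093]]}'
python3 - <<'E'
from h import *
f=eyes.grab_frame("top");cv2.imwrite("pics/top2.png",cv2.resize(f["img"][250:350,240:400,::-1],None,fx=5,fy=5,interpolation=cv2.INTER_CUBIC))
E
```

```text
t: 23.2
position: [0.4908, 0.4344, 0.2488]
ee_rot: [0.001, 0.987, -0.162, -0.001]
contact_force: [0.5, -0.5, -0.7]
grip_width: 0.093
grasp_force: 0.0
```

View pics/top2.png

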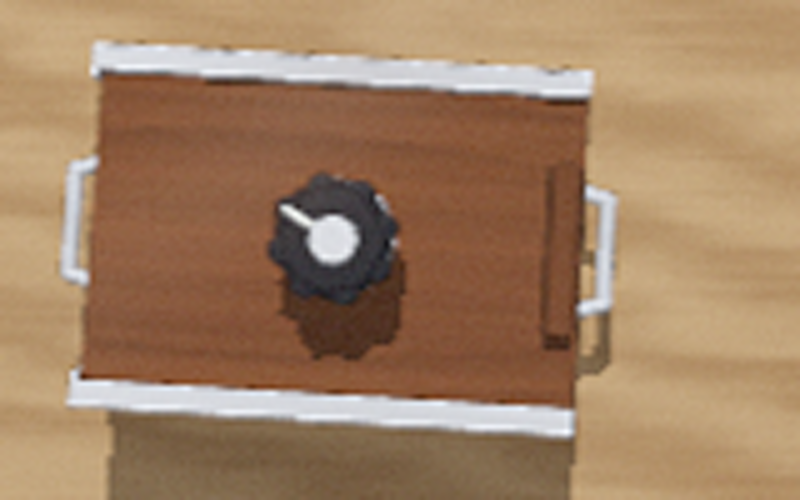

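The top view shows the lid ends flush with the rail ends on both sides. The knob pointer is about 35° past one full turn, which matches the planned angle.

```bash
python3 -c "from station import bot, eyes, job, sense;print(job.finish_job())"
```

```text
the job is handed in; nothing more can be done
None
```

The lid is fully home and the knob was turned to touch and then about half a turn more (set from wrist torque and tool angle, to within roughly 0.05 rad); the robot has let go, and nothing around the press was touched.

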